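# Start up the bead bench

## Robot

A 6-joint arm with a two-finger parallel gripper is mounted at the origin on the work surface. World frame = base frame: x ahead of the robot, y to its left, z up, the work surface at z = 0. Lengths are in m, angles in rad, forces in N, time in s.
With the tool pointing down it reaches from about 0.3 to 0.875 m from the base axis. Payload 6.4 kg.
Tool frame: the origin (TCP) lies midway between the tips of the shut fingers; the grasp point (between the pads) lies 19 mm behind it; z points along the fingers, y is the line along which they close (so a half turn about z gives the same grasp; the last joint's range is limited). The gripper opens to 85 mm and grips with 20 to 120 N. Pads are 22 mm wide; open, the fingers measure 114 mm over their backs; the gripper's body (76 mm by 85 mm) begins 54 mm behind the grasp point. The pads swing forward as they close: fully open they stand 13 mm farther back than shut.
Start: joints at [1.125, 0.181, 1.607, -0, 1.354, -0.206], TCP at [0.137, 0.559, 0.231] pointing down, gripper open.
Joint ranges: [-2.99, 2.99], [-0.89, 2.07], [0.3, 2.58], [-1.14, 4.28], [0, 2.63], [-3.12, 3.12]. Speed limits (rad/s): [2.57, 2.57, 3.01, 3.14, 3.14, 3.14].

## Interface

Orientations are given as a unit quaternion [w, x, y, z].
In Python, from bench import ctrl gives the robot as it stands. The module is installed in compiled form; this text tells all that it offers.
- The arm moves only by the tool move_arm, never from a script. Its argument "plan" is one flat list of numbers, 6 for each row, row after row: the shift along the world's x, y, z in units of 50 mm (1.0 is 50 mm), then the turn, a rotation vector about the world's x, y, z in rad. A call has 1 to 10 rows; each row is the pose to reach, as a shift and turn from the pose commanded when the call began; what a row does not reach only later rows make up. A row lasts 1/8 s, in which the tool goes at most 62.5 mm and 10.7 degrees, less where a joint would pass 70% of its speed; a pose out of reach is approached as far as the arm can. A call with a gripper value outside its range is refused whole. "grip" is the finger opening in mm, from 0 to 85.4, set as the call begins (left out, the last holds). The fingers move at their own pace and stop on an object; the grip force is fixed at half the most. Time passes only in rows, so rows that repeat a pose let the fingers close. It gives the time, the measured TCP pose, the force, the opening and the grip force at its end, in the units of the state.
- ctrl.get_obs(): the state, without advancing time (a new reading comes with each control period).
- ctrl.camera(name): name is "side" or "top" or "wrist"; returns a dict with "pixels" (480x640x3 uint8, red, green, blue), "fx", "fy", "cx", "cy" (pixels), "origin" and "attitude" of the camera in the world. Camera axes: x right, y down, z forward; pixel columns grow to the right and rows downward; lengths in m; the calibration is good to about 2 mm. A picture is of the moment at which its call begins. There is no depth.
- ctrl.hand_in(): hands the job in; it is judged then, once.
The state is a dict: "time_s": time; "q": joint angles; "dq": joint speeds; "joint_efforts": joint torques, N m; "eef_pos": TCP position; "eef_rot": TCP orientation; "wrist_force": force on the tool from outside, world axes, zero at the start; "torque": the same for the moment, N m; "opening": opening from 0.0 (shut) to 1.0 (fully open); "grasp_force": force on a finger pad.
Only numpy, scipy, OpenCV 4.12 (cv2) and the standard library are available. Lean on these libraries where they do the work, as an engineer would, in place of code of your own. Each camera call takes 0.05 s, during which the arm holds its last target. There are 200 camera calls.

## Task

Start up the glass-bead bench in its safe order: first press the dotted end of the white box's rocker fully down to switch on the extractor, then the dotted end of the blue box's rocker to switch on the oxygen, and only then press the green start button fully down and let it go. Both rockers stay on; do not press the red stop button, and leave everything else on the bench where it stands.

Things in the scene. Friction and masses are not known exactly. Their poses are not given: they have to be found in the camera images.
- fan_rocker_dot (a point): centre of the white dot (12 mm across) on the top face of the WHITE (extractor) box's black rocker paddle, the end to press. It is 32 mm from the pivot line, which runs across the middle of the box; it lies about 60 mm above the bench when off and 50 mm when on. The switch box is 120 x 75 mm, its top 40 mm above the bench, screwed down. The x axis given here runs along the box from pivot to dot, z out of the box; both tip with the paddle (level at joint value 0).
- fan_rocker (a joint): black rocker paddle 84 x 40 mm on the WHITE (extractor) switch box. 0 = off (dot end raised), 0.30 = on (dot end pushed fully down against its stop); it starts between 0 and 0.05. It stays where it is left; the push needed on the dot is about 2 to 4 N, and it then meets a hard stop.
- oxy_rocker_dot (a point): centre of the white dot (12 mm across) on the top face of the BLUE (oxygen) box's black rocker paddle, the end to press. It is 32 mm from the pivot line, which runs across the middle of the box; it lies about 60 mm above the bench when off and 50 mm when on. The switch box is 120 x 75 mm, its top 40 mm above the bench, screwed down. The x axis given here runs along the box from pivot to dot, z out of the box; both tip with the paddle (level at joint value 0).
- oxy_rocker (a joint): black rocker paddle 84 x 40 mm on the BLUE (oxygen) switch box. 0 = off (dot end raised), 0.30 = on (dot end pushed fully down against its stop); it starts between 0 and 0.05. It stays where it is left; the push needed on the dot is about 2 to 4 N, and it then meets a hard stop.
- start_button_top (a point): centre of the top of the round GREEN push button (32 mm across) in a black collar on a grey box 90 x 75 mm, screwed to the bench; z up; 63 mm above the bench when out
- start_button (a joint): travel of the green button: 0 = out, 0.007 m = fully down (needs 5 N); it springs back when let go
- stop_button_top (a point): centre of the top of the round RED emergency stop button (42 mm across) on a YELLOW box 90 x 75 mm, screwed to the bench; 62 mm above the bench; not to be pressed
- stop_button (a joint): travel of the red stop button: 0 = out, 0.006 m = fully down
- mug_mid (a point): centre of a loose blue mug, 76 mm across, 88 mm tall, handle to one side
- frit_jar_mid (a point): centre of a loose amber glass jar with a steel cap, 54 mm across, 75 mm tall
- bead_tray_mid (a point): centre of a loose low steel tray of beads, 75 x 100 x 18 mm
- marver_mid (a point): centre of the plate of a loose dark marver paddle: plate 70 x 60 x 12 mm with a wooden handle reaching 125 mm from the plate's centre along its -x
- rest_block_mid (a point): centre of a loose off-white rest block, 50 x 75 x 35 mm
- tweezers_mid (a point): centre of loose steel tweezers, 130 mm long, 9 mm high

How it is judged:
On the way, in this order (a step that is already met when the one before it is completed fails the run):
1. the extractor rocker (white box) is fully on (value of joint fan_rocker above 0.24 rad), for 0.1 s.
2. then the oxygen rocker (blue box) is fully on (value of joint oxy_rocker above 0.24 rad), for 0.1 s.
3. then the green start button is pressed down (value of joint start_button above 0.005 m), for 0.05 s.
At the end, for the whole second after the job is handed in: Both rockers are on (joint above 0.24 of 0.30 rad), the green button is out again and the red one is out (within 1.5 mm) (value of joint each of fan_rocker, oxy_rocker above 0.24 rad and value of joint each of start_button, stop_button below 0.0015 m); the robot touches nothing.
It fails at once if the oxygen is switched on while the extractor is not on (value of joint oxy_rocker above 0.15 rad and value of joint fan_rocker below 0.2 rad).
It fails at once if the start button is pressed while the extractor or the oxygen is not on (value of joint start_button above 0.003 m and value of joint any of fan_rocker, oxy_rocker below 0.2 rad).
It fails at once if the red stop button is pressed (value of joint stop_button above 0.002 m).
It fails at once if a loose thing on the bench is moved or lifted (more than 20 mm) (distance of any of mug_mid, frit_jar_mid, bead_tray_mid, marver_mid, rest_block_mid, tweezers_mid from where it was at the start of the episode above 0.02 m).
It also fails if it takes over 48 s, if anything falls off the work surface, if the arm or the gripper's body presses on something with over 40 N, if the wrist force passes 120 N, or if a joint passes its speed limit or range.

## Working session

There is one attempt and no reset: what is moved stays moved. The work goes in short steps, Python scripts to look and compute and a tool call to move; the robot and the scene stay as the last step left them, time stands still between calls to the robot, and variables do not carry over. Pictures are saved under pics/ and viewed, at most 10 in all, crops included, and the job is handed in when it is done.

Besides the shell and the picture viewer there is one more tool, called after "Emit:" as name(argument=value, ...), one argument or row to a line, values as JSON. move_arm: Moves the arm, as the interface text tells. Its arguments: {"type":"object","properties":{"plan":{"type":"array"},"grip":{"type":"number"}},"required":["plan"]}

```bash
mkdir -p pics; cat > h.py <<'E'
import numpy as np, cv2
from bench import ctrl
from scipy.spatial.transform import Rotation as R
def cam(n):
    c=ctrl.camera(n); cv2.imwrite(f'pics/{n}_{int(ctrl.get_obs()["time_s"]*1000)}.png',c['pixels'][:,:,::-1]); return c
def rot(c):
    a=np.array(c['attitude'],float)
    return a if a.shape==(3,3) else R.from_quat(a[[1,2,3,0]]).as_matrix()
def ray(c,u,v,z):
    d=rot(c)@np.array([(u-c['cx'])/c['fx'],(v-c['cy'])/c['fy'],1]); o=np.array(c['origin'])
    return o+d*(z-o[2])/d[2]
E
python3 - <<'E'
from h import *
import pickle
for n in ['top','side']:
    c=cam(n); pickle.dump(c,open(n+'.pkl','wb')); print(n,c['origin'],c['attitude'],c['fx'],c['cx'],c['cy'])
E
ls pics
```

```text
top [ 0.33015419 -0.00522317  1.18643544] [ 0.07798251 -0.68288013  0.72216552 -0.07791288] 545.2077149353919 321.2079383302799 232.92262076540018
side [0.26832102 0.5913923  0.54876366] [ 0.10840417 -0.19607713  0.86466845 -0.44961179] 448.6981793957825 322.4136677548135 241.56608179983277
side_100.png
top_50.png
```

View pics/top_50.png

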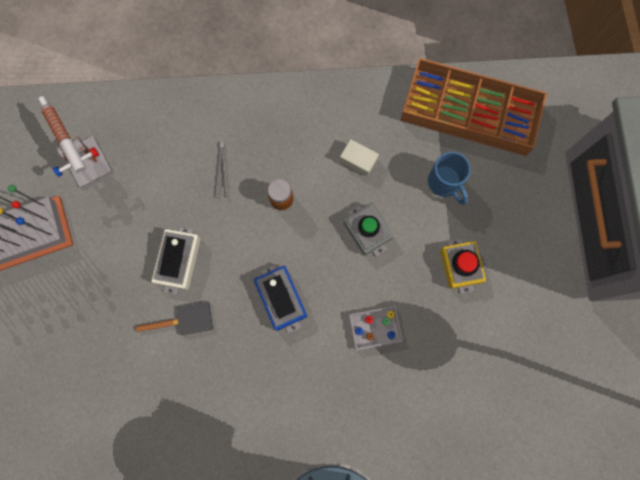

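View pics/side_100.png

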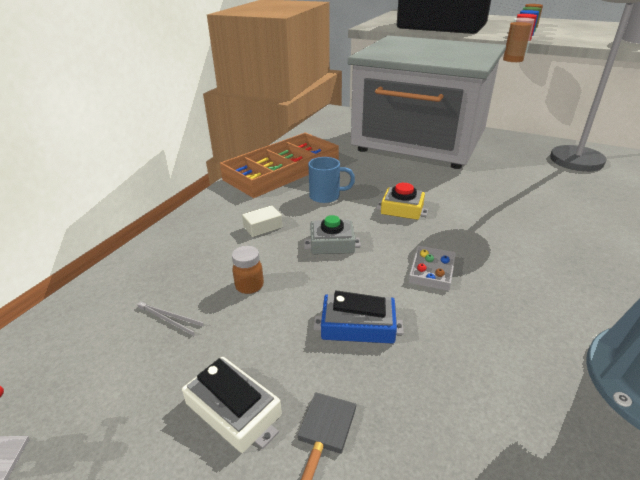

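The top view shows the white box's dot at about (174,242), the blue box's dot at (273,283), the green button at (370,226) and the red one at (466,262). The side view shows the same dots at about (212,370) and (340,299), with green at (332,222). I'll measure each point in both views.

```bash
python3 - <<'E'
from h import *
import pickle
C={n:pickle.load(open(n+'.pkl','rb')) for n in ['top','side']}
def cen(c,u,v,kind,r):
    p=c['pixels'][v-r:v+r+1,u-r:u+r+1].astype(int)
    if kind=='dot': m=p.min(2)>140
    if kind=='g': m=(p[...,1]>p[...,0]+40)
    if kind=='r': m=(p[...,0]>p[...,1]+100)&(p[...,0]>p[...,2]+100)
    n,l,s,ce=cv2.connectedComponentsWithStats(m.astype(np.uint8))
    k=1+np.argmax(s[1:,4]); return ce[k]+[u-r,v-r], s[k,4]
def rd(c,p):
    d=rot(c)@np.array([(p[0]-c['cx'])/c['fx'],(p[1]-c['cy'])/c['fy'],1]); return np.array(c['origin']),d/np.linalg.norm(d)
for nm,k,t,s,z,r in [('fan','dot',(174,242),(212,370),.06,6),('oxy','dot',(273,283),(340,299),.06,6),('green','g',(370,226),(332,222),.063,14),('red','r',(466,262),(404,189),.062,16)]:
    a,na=cen(C['top'],*t,k,r); b,nb=cen(C['side'],*s,k,r)
    o1,d1=rd(C['top'],a);o2,d2=rd(C['side'],b)
    x=np.linalg.lstsq(np.c_[d1,-d2],o2-o1,rcond=None)[0]
    P,Q=o1+x[0]*d1,o2+x[1]*d2
    print(nm,a.round(1),na,b.round(1),nb,'plane',ray(C['top'],*a,z).round(4),ray(C['side'],*b,z).round(4),'tri',((P+Q)/2).round(4),'gap',np.linalg.norm(P-Q).round(4))
# other ends of paddles / obstacles, top view
c=C['top']
for nm,u,v,z in [('fan far end',171,275,.05),('oxy far end',288,314,.05),('jar',280,192,.07),('tweez',222,170,.0),('tray',376,328,.018),('marver',194,319,.012),('mug',449,172,.088),('block',360,156,.035)]: print(nm,ray(c,u,v,z).round(3))
o=ctrl.get_obs(); print(o['eef_pos'],o['eef_rot'],o['opening'],o['time_s'])
E
```

```text
fan [174.2 241.7] 25 [212.3 369.6] 61 plane [0.5817 0.299  0.06  ] [0.582  0.2994 0.06  ] tri [0.582  0.2992 0.0597] gap 0.0005
oxy [272.7 282.3] 28 [339.9 298.1] 32 plane [0.4838 0.0942 0.06  ] [0.484  0.0948 0.06  ] tri [0.484  0.0943 0.0596] gap 0.0003
green [369.1 224.5] 188 [331.9 220.7] 157 plane [ 0.5949 -0.1145  0.063 ] [ 0.5919 -0.1072  0.063 ] tri [ 0.5959 -0.1151  0.0575] gap 0.0005
red [467.1 261.4] 303 [404.2 187.9] 167 plane [ 0.5045 -0.3127  0.062 ] [ 0.5021 -0.3046  0.062 ] tri [ 0.505  -0.3142  0.0568] gap 0.0007
fan far end [0.513 0.308 0.05 ]
oxy far end [0.418 0.066 0.05 ]
jar [0.675 0.071 0.07 ]
tweez [0.757 0.206 0.   ]
tray [ 0.38  -0.117  0.018]
marver [0.421 0.269 0.012]
mug [ 0.693 -0.289  0.088]
block [ 0.76  -0.109  0.035]
[0.13630416 0.55808961 0.23045358] [-2.73548967e-04  1.19612489e-01  9.92820319e-01 -7.68955855e-04] 1.000341583532232 0.1
```

Emit:
move_arm(
  plan=[0.9,-0.52,0,0,0,0,1.8,-1.04,0,0,0,0,2.7,-1.56,0,0,0,0,3.6,-2.08,0,0,0,0,4.5,-2.6,0,0,0,0,5.4,-3.12,0,0,0,0,6.3,-3.64,-0.5,0,0,0,7.2,-4.16,-1,0,0,0,8.1,-4.68,-1.5,0,0,0,8.96,-5.18,-2,0,0,0],
  grip=0,
)

```text
time_s: 1.35
eef_pos: [0.5857, 0.2984, 0.1299]
eef_rot: [-0.0, 0.12, 0.993, -0.0]
wrist_force: [0.2, 0.8, 0.2]
opening: 0.002
grasp_force: 0.0
```

Emit:
move_arm(
  plan=[0,0,0,0,0,0,0,0,0,0,0,0],
)

```text
time_s: 1.6
eef_pos: [0.584, 0.2995, 0.1308]
eef_rot: [-0.001, 0.12, 0.993, -0.0]
wrist_force: [-1.7, 0.6, 0.4]
opening: -0.002
grasp_force: 0.0
```

Emit:
move_arm(
  plan=[0,0,-0.5,0,0,0,0,0,-1,0,0,0,0,0,-1.3,0,0,0,0,0,-1.4,0,0,0,0,0,-1.45,0,0,0,0,0,-1.5,0,0,0,0,0,-1.5,0,0,0],
)

```text
time_s: 2.48
eef_pos: [0.5852, 0.2998, 0.057]
eef_rot: [0.001, 0.12, 0.993, 0.0]
wrist_force: [0.4, 0.1, 1.3]
opening: -0.003
grasp_force: 0.4
```

```bash
python3 - <<'E'
from h import *
c=cam('side'); p=c['pixels'][280:480,120:360]; cv2.imwrite('pics/a.png',cv2.resize(p,None,fx=3,fy=3)[:,:,::-1])
E
```

```text
(no output)
```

View pics/a.png

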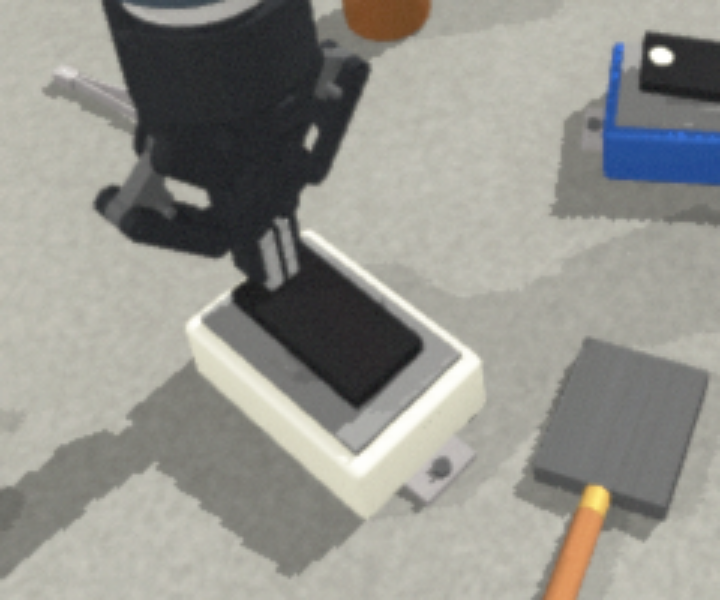

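The shut fingertips (crop about (280,275)) are on the dot end of the white box's paddle, clear of everything else. I'll press on in small steps.

Emit:
move_arm(
  plan=[0,0,-0.04,0,0,0,0,0,-0.06,0,0,0,0,0,-0.06,0,0,0],
)

```text
time_s: 2.9
eef_pos: [0.5849, 0.2995, 0.0535]
eef_rot: [0.0, 0.12, 0.993, 0.0]
wrist_force: [1.6, -0.5, 1.1]
opening: 0.004
grasp_force: 0.9
```

Emit:
move_arm(
  plan=[0,0,-0.03,0,0,0,0,0,-0.03,0,0,0],
)

```text
time_s: 3.15
eef_pos: [0.5846, 0.2995, 0.0517]
eef_rot: [0.0, 0.12, 0.993, -0.0]
wrist_force: [1.4, -0.7, 1.7]
opening: 0.002
grasp_force: 1.0
```

Emit:
move_arm(
  plan=[0,0,-0.03,0,0,0,0,0,-0.03,0,0,0],
)

```text
time_s: 3.4
eef_pos: [0.5848, 0.2995, 0.051]
eef_rot: [0.0, 0.12, 0.993, -0.0]
wrist_force: [1.2, -0.5, 6.7]
opening: 0.003
grasp_force: 3.3
```

Emit:
move_arm(
  plan=[0,0,-0.03,0,0,0,0,0,-0.03,0,0,0],
)

```text
time_s: 3.65
eef_pos: [0.5849, 0.2996, 0.0508]
eef_rot: [0.0, 0.119, 0.993, -0.0]
wrist_force: [-3.9, -2.3, 14.5]
opening: 0.0
grasp_force: 6.9
```

Emit:
move_arm(
  plan=[0,0,0.8,0,0,0,0,0,1.6,0,0,0,-0.4,-0.82,1.6,0,0,0.15,-0.8,-1.64,1.6,0,0,0.3,-1.2,-2.46,1.6,0,0,0.45,-1.6,-3.28,1.6,0,0,0.6,-1.96,-4.07,1.6,0,0,0.63,-1.96,-4.07,1.6,0,0,0.63,-1.96,-4.07,1.6,0,0,0.63],
)

```text
time_s: 4.78
eef_pos: [0.4865, 0.0964, 0.1287]
eef_rot: [-0.0, -0.193, 0.981, 0.0]
wrist_force: [0.2, -0.3, -0.1]
opening: 0.003
grasp_force: 0.0
```

```bash
python3 - <<'E'
from h import *
c=cam('side'); p=c['pixels'][280:480,120:360]; cv2.imwrite('pics/b.png',cv2.resize(p,None,fx=3,fy=3)[:,:,::-1])
import pickle
# dot position now (on => ~50 mm)
t=pickle.load(open('side.pkl','rb'))
for d in (t,c):
    q=d['pixels'][355:392,200:225].min(2)>140; n,l,s,ce=cv2.connectedComponentsWithStats(q.astype(np.uint8)); print([(ce[k]+[200,355],s[k,4]) for k in range(1,n) if 20<s[k,4]<120])
for z in (.06,.05):
    P=np.array([.582-(.0 if z==.06 else .001),.299,z]); v=rot(c).T@(P-c['origin']); print(z,v[:2]/v[2]*c['fx']+[c['cx'],c['cy']])
E
```

```text
[(array([212.31147541, 369.57377049]), np.int32(61))]
[(array([212.21052632, 373.44736842]), np.int32(38))]
0.06 [212.51240206 369.33284606]
0.05 [214.21022436 374.38668793]
```

View pics/b.png

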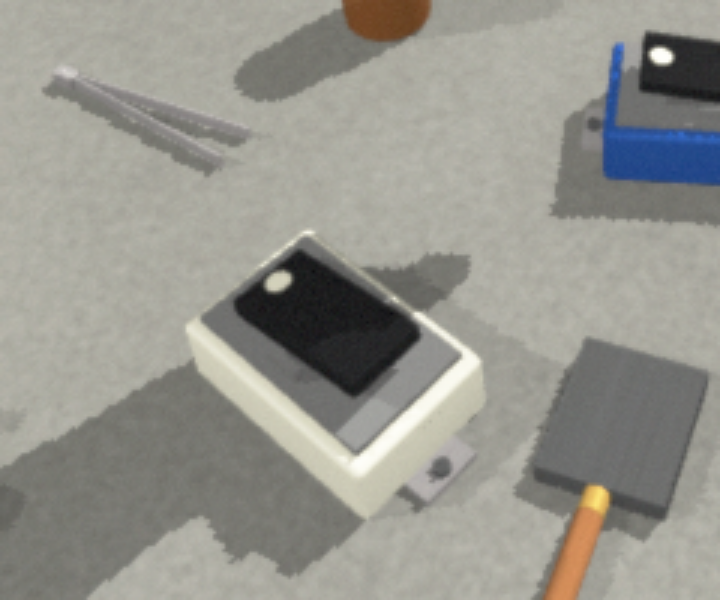

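The white rocker is on: its dot is lower in the picture, and it took 14.5 N against a hard stop at 51 mm. The tool is over the blue dot, so I'll press that next.

Emit:
move_arm(
  plan=[0,0,-0.5,0,0,0,0,0,-1,0,0,0,0,0,-1.3,0,0,0,0,0,-1.4,0,0,0,0,0,-1.45,0,0,0,0,0,-1.5,0,0,0,0,0,-1.54,0,0,0,0,0,-1.54,0,0,0],
)

```text
time_s: 5.82
eef_pos: [0.4873, 0.096, 0.0523]
eef_rot: [0.001, -0.194, 0.981, -0.0]
wrist_force: [0.5, 0.0, 2.1]
opening: 0.003
grasp_force: 0.9
```

Emit:
move_arm(
  plan=[0,0,-0.03,0,0,0,0,0,-0.06,0,0,0,0,0,-0.06,0,0,0],
)

```text
time_s: 6.2
eef_pos: [0.4875, 0.096, 0.0505]
eef_rot: [0.001, -0.194, 0.981, -0.0]
wrist_force: [-3.6, 1.1, 17.9]
opening: -0.006
grasp_force: 8.1
```

Emit:
move_arm(
  plan=[0,0,0.8,0,0,0,0,0,1.6,0,0,0,0.54,-1.05,1.6,0,0,0,1.08,-2.1,1.6,0,0,0,1.62,-3.15,1.6,0,0,0,2.16,-4.21,1.6,0,0,0,2.16,-4.21,1.6,0,0,0,2.16,-4.21,1.6,0,0,0],
)

```text
time_s: 7.2
eef_pos: [0.5934, -0.1141, 0.1278]
eef_rot: [-0.001, -0.193, 0.981, 0.001]
wrist_force: [0.1, 1.1, -0.7]
opening: 0.002
grasp_force: 0.0
```

```bash
python3 - <<'E'
from h import *
c=cam('side'); p=c['pixels'][180:440,160:480]; cv2.imwrite('pics/c.png',cv2.resize(p,None,fx=2.3,fy=2.3)[:,:,::-1])
E
```

```text
(no output)
```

View pics/c.png

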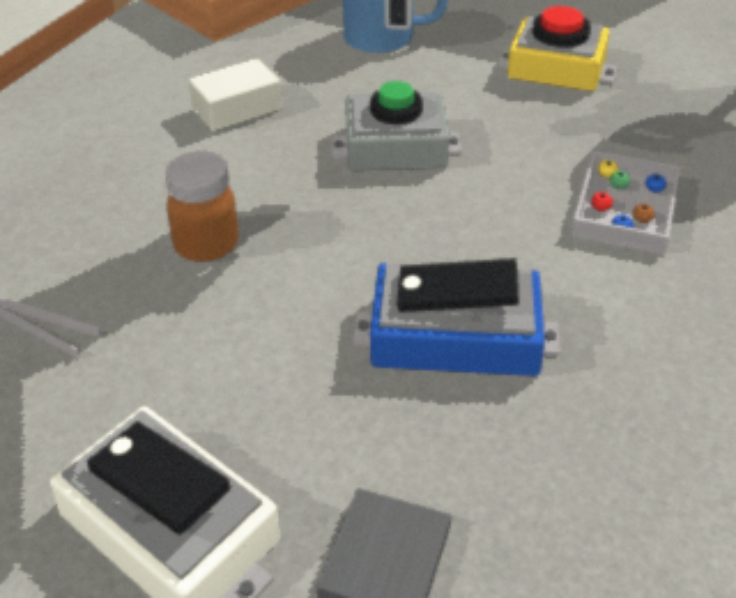

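```bash
ls pics; python3 - <<'E'
from h import *
o=ctrl.get_obs(); print(o['time_s'],o['eef_pos'],o['q'])
c=cam('side'); P=np.array(o['eef_pos']); v=rot(c).T@(P-c['origin']); print(v[:2]/v[2]*c['fx']+[c['cx'],c['cy']], c['origin'])
t=cam('top'); v=rot(t).T@(P-t['origin']); print(v[:2]/v[2]*t['fx']+[t['cx'],t['cy']], t['origin'])
cv2.imwrite('pics/d.png',np.vstack([cv2.resize(x['pixels'],(400,300)) for x in(c,t)])[:,:,::-1])
E
```

```text
a.png
b.png
c.png
side_100.png
side_2525.png
side_4825.png
side_7250.png
top_50.png
7.25 [ 0.59340844 -0.11341575  0.12796541] [-3.85163065e-01  3.53687120e-01  1.61372048e+00  1.46202869e-04
  1.17657862e+00 -2.34655782e+00]
[332.61193641 190.85394268] [0.26832102 0.5913923  0.54876366]
[371.22003076 217.64235673] [ 0.33015419 -0.00522317  1.18643544]
```

View pics/d.png

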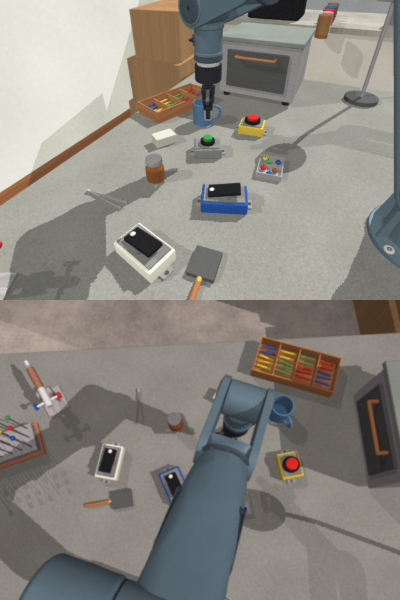

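The gripper is directly above the green button (side half, about (208,120)), and both rockers are tipped on. I'll press the button now.

Emit:
move_arm(
  plan=[0.03,0,-0.6,0,0,0,0.03,0,-1.1,0,0,0,0.03,0,-1.3,0,0,0,0.03,0,-1.36,0,0,0,0.03,0,-1.42,0,0,0,0.03,0,-1.42,0,0,0],
)

```text
time_s: 8.1
eef_pos: [0.5967, -0.1143, 0.0588]
eef_rot: [0.001, -0.194, 0.981, -0.0]
wrist_force: [-0.6, 3.2, 2.1]
opening: 0.003
grasp_force: 1.7
```

Emit:
move_arm(
  plan=[0,0,-0.03,0,0,0,0,0,-0.03,0,0,0],
)

```text
time_s: 8.35
eef_pos: [0.5968, -0.1144, 0.0569]
eef_rot: [0.001, -0.194, 0.981, -0.0]
wrist_force: [1.0, 2.8, 4.0]
opening: 0.001
grasp_force: 2.2
```

Emit:
move_arm(
  plan=[0,0,-0.03,0,0,0,0,0,-0.05,0,0,0,0,0,-0.05,0,0,0],
)

```text
time_s: 8.72
eef_pos: [0.5969, -0.1145, 0.0559]
eef_rot: [0.001, -0.194, 0.981, -0.0]
wrist_force: [-4.8, 5.8, 16.6]
opening: -0.002
grasp_force: 8.4
```

The button reached its stop at 16.6 N with 7 mm of travel, so I'll lift off.

Emit:
move_arm(
  plan=[0,0,0.5,0,0,0,0,0,1.3,0,0,0,0,0,2.3,0,0,0,0,0,3,0,0,0,0,0,3,0,0,0,0,0,3,0,0,0],
)

```text
time_s: 9.48
eef_pos: [0.5954, -0.1146, 0.2026]
eef_rot: [-0.001, -0.194, 0.981, 0.0]
wrist_force: [0.7, -0.5, -1.3]
opening: 0.003
grasp_force: 0.0
```

```bash
python3 - <<'E'
from h import *
c=cam('side'); p=c['pixels'][180:440,160:480]; cv2.imwrite('pics/e.png',cv2.resize(p,None,fx=2.3,fy=2.3)[:,:,::-1])
E
```

```text
(no output)
```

View pics/e.png

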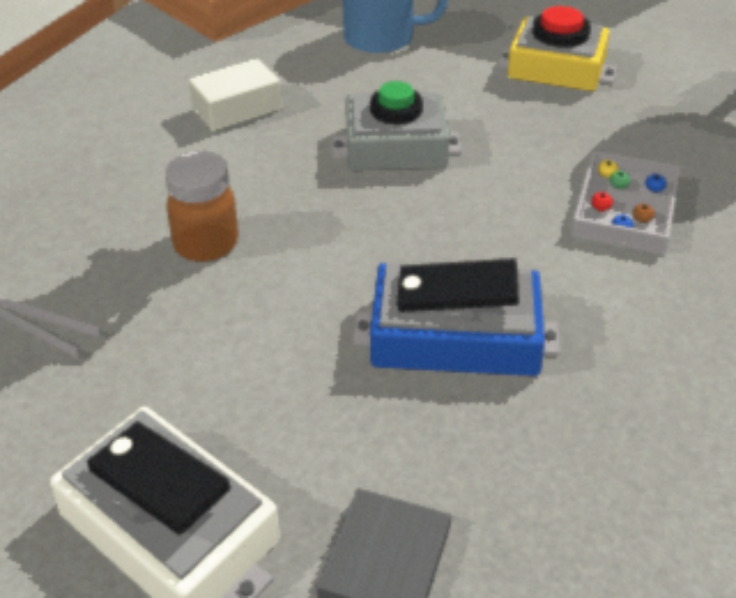

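Both rockers are tipped on (dots at (121,446) and (411,283)). The green button is out at (396,95), the red one is untouched, and the loose things in view haven't moved. I'll hand the job in.

```bash
python3 -c "
from bench import ctrl
print(ctrl.hand_in())"
```

```text
the job is handed in; nothing more can be done
None
```

I switched on the extractor, then the oxygen, then pressed and released the green start button, and handed the job in; the red stop was not touched, and the hand-in gave no verdict.

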